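Roll a slab of brittle down into its tub and lid it

TASK

The scored slab of nut brittle stands up unevenly out of its shallow white tub, so the lid cannot close. Take the hand roller from its rest and, pressing steadily down, roll it along the slab from one end to the other until every bar is fully down below the rim, then put the roller back upright on its rest the way it was. After that pick up the big oblong lid, lower it onto the tub and let go only when it is fully seated; never touch the brittle or tub with the fingers, and leave the other things on the table where they are.

Things in the scene. Friction and masses are not known exactly. Their poses are not given: they have to be found in the camera images.
- tub: shallow white tub, fixed to the table, outside 150 mm (its x) x 100 mm (its y) x 35 mm high, walls 3 mm; rim at z = 35 mm. Origin: centre of its underside on the table. It holds a brown slab scored across into six bars in a row along its x, each 22.5 mm (x) x 91 mm (y), pitch 24 mm; the bars fill the inside
- bar0 (a joint): bar 0 of the slab, centre line at x = -60 mm in the tub's frame: how far it is pressed down, m. 0: its top is 5 mm above the rim; 0.005: level with it; 0.007: fully down, on a hard stop 2 mm below the rim. Starts at 0 to 0.003. A snug fit: moves under about 5 N from above and stays where it is left
- bar1 (a joint): bar 1 of the slab, centre line at x = -36 mm in the tub's frame: how far it is pressed down, m. 0: its top is 5 mm above the rim; 0.005: level with it; 0.007: fully down, on a hard stop 2 mm below the rim. Starts at 0 to 0.003. A snug fit: moves under about 5 N from above and stays where it is left
- bar2 (a joint): bar 2 of the slab, centre line at x = -12 mm in the tub's frame: how far it is pressed down, m. 0: its top is 5 mm above the rim; 0.005: level with it; 0.007: fully down, on a hard stop 2 mm below the rim. Starts at 0 to 0.003. A snug fit: moves under about 5 N from above and stays where it is left
- bar3 (a joint): bar 3 of the slab, centre line at x = 12 mm in the tub's frame: how far it is pressed down, m. 0: its top is 5 mm above the rim; 0.005: level with it; 0.007: fully down, on a hard stop 2 mm below the rim. Starts at 0 to 0.003. A snug fit: moves under about 5 N from above and stays where it is left
- bar4 (a joint): bar 4 of the slab, centre line at x = 36 mm in the tub's frame: how far it is pressed down, m. 0: its top is 5 mm above the rim; 0.005: level with it; 0.007: fully down, on a hard stop 2 mm below the rim. Starts at 0 to 0.003. A snug fit: moves under about 5 N from above and stays where it is left
- bar5 (a joint): bar 5 of the slab, centre line at x = 60 mm in the tub's frame: how far it is pressed down, m. 0: its top is 5 mm above the rim; 0.005: level with it; 0.007: fully down, on a hard stop 2 mm below the rim. Starts at 0 to 0.003. A snug fit: moves under about 5 N from above and stays where it is left
- roller: loose hand roller, 0.47 kg. Origin: underside of its wheel, mid-length; z up. Wooden wheel 40 mm across, 64 mm long along y, axle at z 20 mm: it rolls along its x. Steel guard plate above, 64 (x) x 80 (y) mm, z 44-50 mm, on cheeks 80 mm wide overall in y. On top an upright wooden grip slab 24 mm thick (x), 70 mm wide (y), z 50-100 mm: grip its x faces from above
- wheel (a joint): turn of the roller's wheel on its axle, rad, without limit
- rest: fixed aluminium rest: two upright rails along its y, 100 mm long, 12 mm thick, 50 mm high, 46 mm apart inside, on a 3 mm base. Origin: centre of its underside. The wheel hangs between the rails, the guard plate lies on top: the roller's origin is then 6 mm above the rest's, its x along the rest's x, either way round
- lid: the tub's lid, loose, white, 0.2 kg, 161 mm (x) x 111 mm (y). Origin: centre of the skirt's lower edge. Skirt 10 mm deep, 3 mm thick: goes over the tub's outside, 2.5 mm to spare all round. Top plate z 10-15 mm; on it a grey grip slab 60 mm long (x), 20 mm thick (y), z 15-55 mm: grip its y faces. Seated, its origin is 25 mm above the tub's, its x along the tub's x, either way round
- small_lid: bystander: loose small square white lid, 86 x 86 mm, with the same kind of grip as the big lid; it does not fit the tub. Origin: centre of its underside
- bowl: bystander: small steel bowl, 110 mm across, 45 mm high
- jar: bystander: amber jar, 60 mm across, 85 mm high
- spoon: bystander: spoon lying on the table just right (-y) of the tub
- spatula: bystander: spatula lying on the table at the left side
- cup: bystander: steel cup, 72 mm across, 80 mm high
- sample: bystander: plate 130 mm across with three bars of brittle, 35 mm high
Things that resemble listed ones, but are neither listed nor needed, are in the scene too. Leave any blue look-alike of the tub alone. What is shaped like the lid but purple is not meant.

How it is judged:
On the way, in this order (a step that is already met when the one before it is completed fails the run):
1. the roller is lifted off its rest by the fingers (z of roller in the frame of rest above 0.03 m and contact force between the fingers and roller above 0.5 N), for 0.1 s.
2. the roller turns while it is pressed on the slab (over 3 N) near one end, more than 45 mm from the middle (contact force between roller and tub above 3 N and (velocity of joint wheel above 0.3 rad/s or velocity of joint wheel below -0.3 rad/s) and z of roller in the frame of tub below 0.045 m and y of roller in the frame of tub between -0.02 and 0.02 m and (x of roller in the frame of tub above 0.045 m or x of roller in the frame of tub below -0.045 m) and x of roller in the frame of tub between -0.075 and 0.075 m), for 0.02 s.
3. it still turns under pressure at the slab's middle, within 20 mm (contact force between roller and tub above 3 N and (velocity of joint wheel above 0.3 rad/s or velocity of joint wheel below -0.3 rad/s) and z of roller in the frame of tub below 0.045 m and y of roller in the frame of tub between -0.02 and 0.02 m and x of roller in the frame of tub between -0.02 and 0.02 m), for 0.02 s.
4. it turns under pressure near an end, with all six bars down at least 0.5 mm below the rim (all of step 2 and value of joint each of bar0, bar1, bar2, bar3, bar4, bar5 above 0.0055 m), for 0.02 s.
5. the roller is back on its rest and released (z of roller in the frame of rest between 0.003 and 0.0085 m and horizontal distance between roller and rest below 0.02 m and angle between roller's own z axis and vertical below 0.08 rad and angle between the x axis of roller and the x axis of rest, either way round below 0.2 rad and contact force between the fingers and roller below 0.1 N), for 0.2 s.
6. the lid is fully seated on the tub while the fingers still hold or touch it (z of lid in the frame of tub between 0.022 and 0.0272 m and horizontal distance between lid and tub below 0.007 m and angle between lid's own z axis and vertical below 0.03 rad and angle between the x axis of lid and the x axis of tub, either way round below 0.1 rad and contact force between the fingers and lid above 0.3 N), for 0.1 s.
At the end, for the whole second after the job is handed in: Bars all 0.5 mm or more below the rim (joint over 0.0055); roller upright on its rest (height 3 to 8.5 mm over the rest's origin, 20 mm sideways, 0.2 rad); lid seated on the tub (height 22 to 27.2 mm over its origin, 7 mm sideways, 0.1 rad, tilt 0.03); both let go, at rest (all of step 5 and value of joint each of bar0, bar1, bar2, bar3, bar4, bar5 above 0.0055 m and z of lid in the frame of tub between 0.022 and 0.0272 m and horizontal distance between lid and tub below 0.007 m and angle between lid's own z axis and vertical below 0.03 rad and angle between the x axis of lid and the x axis of tub, either way round below 0.1 rad and linear speed of each of lid, roller below 0.02 m/s and contact force between the fingers and lid below 0.1 N); the robot touches nothing.
It fails at once if the fingers touch the tub or the brittle (over 1 N) (contact force between the fingers and tub above 1 N).
It fails at once if a bystander (small lid, bowl, jar, spoon, spatula, cup, sample plate) is moved more than 30 mm (distance of any of small_lid, bowl, jar, spoon, spatula, cup, sample from where it was at the start of the episode above 0.03 m).
It also fails if it takes over 72 s, if anything falls off the work surface, if the arm or the gripper's body presses on something with over 40 N, if the wrist force passes 120 N, or if a joint passes its speed limit or range.

ROBOT

A 6-joint arm with a two-finger parallel gripper is mounted at the origin on the work surface. World frame = base frame: x ahead of the robot, y to its left, z up, the work surface at z = 0. Lengths are in m, angles in rad, forces in N, time in s.
With the tool pointing down it reaches from about 0.35 to 0.775 m from the base axis. Payload 7.3 kg.
Tool frame: the origin (TCP) lies between the finger pads; the fingertips stand 11 mm ahead of it and the grasp point (between the pads) lies 8 mm behind it; z points along the fingers, y is the direction in which the jaws open and shut (so a half turn about z gives the same grasp; the last joint's range is limited). The gripper opens to 92 mm and grips with 3 to 60 N. Pads are 19 mm wide; open, the fingers measure 130 mm over their backs; the gripper's body (75 mm by 190 mm) begins 47 mm behind the grasp point.
Start: joints at [-0.146, 0.342, 1.524, -0, 1.275, -0.146], TCP at [0.525, 0, 0.238] pointing down, gripper open.
Joint ranges: [-2.53, 2.53], [-0.77, 2.02], [0.04, 2.7], [-1, 4.14], [0.28, 2.66], [-3.11, 3.11]. Speed limits (rad/s): [2.57, 2.57, 3.14, 3.14, 3.14, 3.14].

INTERFACE

Orientations are given as a unit quaternion [x, y, z, w].
In Python, from station import * gives the robot as it stands.
- The arm moves only by the tool play_rows, never from a script. Its argument "deltas" is a list that holds one entry, the list of rows, each a list of 5 numbers: the opening, from 0 (shut) to 1 (fully open), then the shift along the tool's x, y, z in mm, then the turn about the tool's z in rad. A call has 1 to 12 rows; each row is the pose to reach, as a shift and turn from the pose measured when the call began, along the tool's axes at that moment; what a row does not reach only later rows make up. A row lasts 1/10 s, in which the tool goes at most 50 mm and 8.59 degrees, less where a joint would pass 70% of its speed; a pose out of reach is approached as far as the arm can. A call with a gripper value outside its range is refused whole. The fingers move at their own pace and stop on an object; the grip force is fixed at half the most. Time passes only in rows, so rows that repeat a pose let the fingers close. It gives the time, the measured TCP pose, the force and the opening at its end, in the units of the state.
- get_state(): the state, without advancing time (a new reading comes with each control period).
- read_camera(name): name is "scene" or "side" or "wrist"; returns (picture, depth): 480x640x3 uint8, red, green, blue; 480x640 float32, m along the optical axis (not along the pixel's ray), 0 where there is no reading.
- camera_params(name): a dict with "camera_matrix" (3x3 intrinsics, pixels), "k1" (the pictures are not rectified: a ray, as slopes to the right and down, at radius r is drawn at 1 + k1 r^2 times it, then the intrinsics apply), "extrinsics" (4x4, takes a point from camera to world coordinates). Camera axes: x right, y down, z forward; pixel columns grow to the right and rows downward; lengths in m; the calibration is good to about 2 mm. A picture is of the moment at which its call begins: read the wrist's pose just before it. camera_params takes no time and is no camera call; for the wrist camera it gives the pose at the moment of the call.
- job_done(): hands the job in, once; it reports no verdict.
The state is a dict: "clock": time; "q": joint angles; "dq": joint speeds; "effort": joint torques, N m; "tcp_pos": TCP position; "orientation": TCP orientation; "force": force on the tool from outside, world axes, zero at the start; "wrist_torque": the same for the moment, N m; "width": opening from 0.0 (shut) to 1.0 (fully open).
Only numpy, scipy, OpenCV 4.12 (cv2) and the standard library are available. Lean on these libraries where they do the work, as an engineer would, in place of code of your own. Each camera call takes 0.05 s, during which the arm holds its last target.

## Working session

There is one attempt and no reset: what is moved stays moved. The work goes in short steps, Python scripts to look and compute and a tool call to move; the robot and the scene stay as the last step left them, time stands still between calls to the robot, and variables do not carry over. Pictures are saved under pics/ and viewed, and the job is handed in when it is done.

Besides the shell and the picture viewer there is one more tool, called after ">>>" as name([rows], argument=value, ...), one row to a line, values as JSON. play_rows: Moves the arm, as the interface text tells. Its arguments: {"type":"object","properties":{"deltas":{"type":"array","items":{"type":"array","items":{"type":"array","items":{"type":"number"}}}}},"required":["deltas"]}

```bash
ls; mkdir -p pics; python3 - <<'E'
from station import *
import cv2
s=get_state();print(s)
for n in ["scene","side","wrist"]:
    p=camera_params(n);print(n,p)
    im,d=read_camera(n)
    cv2.imwrite(f"pics/{n}0.png",im[:,:,::-1])
    import numpy as np
    np.save(f"pics/{n}0.npy",d); 
E
```

```text
pics
{'clock': 0.0, 'q': array([-1.46039021e-01,  3.42698915e-01,  1.52502543e+00, -2.27704529e-05,
        1.27538115e+00, -1.45975743e-01]), 'dq': array([-0.00058397, -0.00037714,  0.00103119,  0.00037521, -0.00108725,
       -0.00073245]), 'effort': array([ 7.61924657e-04, -4.31245601e+01, -2.44219762e+01,  7.17750052e-02,
        5.59406646e-02, -1.04314388e-04]), 'tcp_pos': array([5.24609416e-01, 5.24608173e-05, 2.37054365e-01]), 'orientation': array([ 7.07126601e-01,  7.07086556e-01, -4.60101399e-04, -6.00501378e-04]), 'force': array([-0.08461036,  0.74577101,  0.25010752]), 'wrist_torque': array([-0.0038925 ,  0.02481304, -0.01540824]), 'width': 0.9966675669623688}
scene {'camera_matrix': array([[456.93387707,   0.        , 320.22945588],
       [  0.        , 456.93387707, 232.28180328],
       [  0.        ,   0.        ,   1.        ]]), 'k1': -0.0411011378952384, 'extrinsics': array([[-0.80218207,  0.30270178, -0.51466062,  1.098594  ],
       [ 0.5966863 ,  0.43769155, -0.6726006 ,  0.73068287],
       [ 0.02166521, -0.84663909, -0.53172632,  0.60362825],
       [ 0.     
[... 374 characters left out ...]
 -0.71003547],
       [ 0.0128199 , -0.80302732, -0.5958043 ,  0.73865226],
       [ 0.        ,  0.        ,  0.        ,  1.        ]])}
wrist {'camera_matrix': array([[431.69894069,   0.        , 323.12327625],
       [  0.        , 431.69894069, 241.31296639],
       [  0.        ,   0.        ,   1.        ]]), 'k1': -0.1031265563386966, 'extrinsics': array([[ 9.99997241e-01,  1.13615714e-03, -2.05599667e-03,
         5.25328928e-01],
       [ 4.45510048e-04, -9.51096222e-01, -3.08894444e-01,
         8.42019184e-02],
       [-2.30640330e-03,  3.08892676e-01, -9.51094104e-01,
         3.83860715e-01],
       [ 0.00000000e+00,  0.00000000e+00,  0.00000000e+00,
         1.00000000e+00]])}
```

View pics/scene0.png

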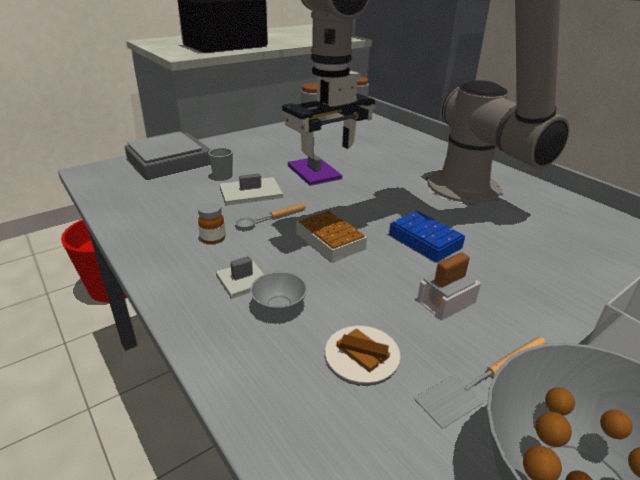

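View pics/side0.png

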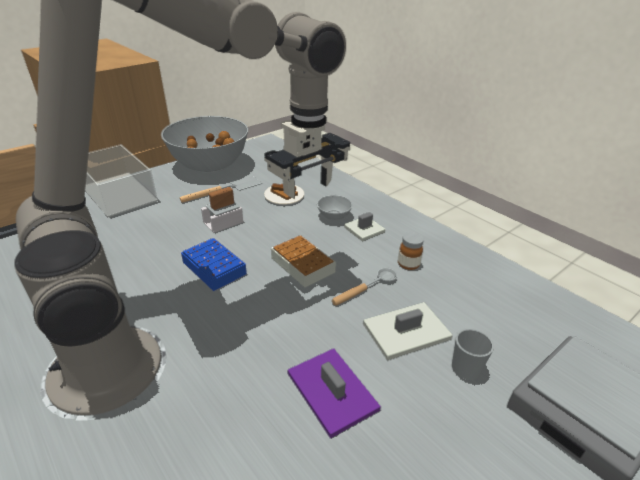

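View pics/wrist0.png

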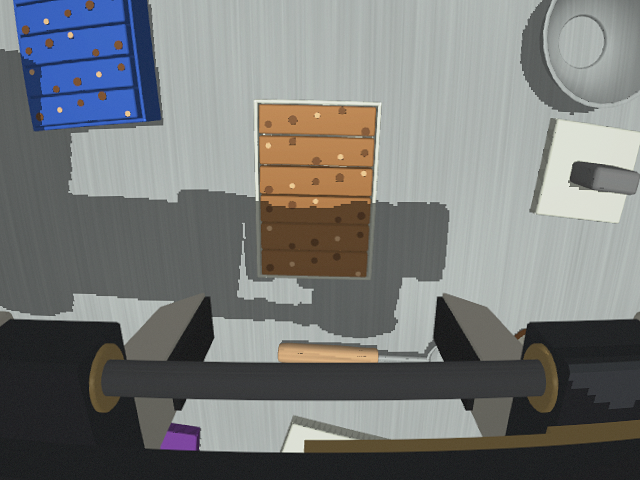

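The scene view shows the tub at about (330,235), the roller on its rest at (450,285), the big white lid at (250,188), the small lid at (240,275), and the purple and blue decoys at (315,170) and (427,235). The wrist view shows the tub rim spanning (257–380, 101–278). Next I'll measure these with depth and rays.

```bash
cat > h.py <<'E'
import numpy as np, cv2
def ray(p,u,v):
    K=p["camera_matrix"];k=p["k1"]
    xd=(u-K[0,2])/K[0,0]; yd=(v-K[1,2])/K[1,1]
    rd=np.hypot(xd,yd); r=rd
    for _ in range(20): r=rd/(1+k*r*r)
    f=np.where(rd>0,r/np.maximum(rd,1e-12),1)
    return np.stack([xd*f,yd*f,np.ones_like(xd*f)],-1)
def cloud(p,d):
    v,u=np.mgrid[0:480,0:640].astype(float)
    E=p["extrinsics"]; P=ray(p,u,v)*d[...,None]
    W=P@E[:3,:3].T+E[:3,3]; W[d<=0]=np.nan
    return W
def onplane(p,u,v,z):
    E=p["extrinsics"]; r=ray(p,np.asarray(u,float),np.asarray(v,float))@E[:3,:3].T
    t=(z-E[2,3])/r[...,2]; return E[:3,3]+r*t[...,None]
def proj(p,P):
    E=p["extrinsics"]; c=(np.asarray(P)-E[:3,3])@E[:3,:3]
    x=c[...,0]/c[...,2];y=c[...,1]/c[...,2];f=1+p["k1"]*(x*x+y*y);K=p["camera_matrix"]
    return np.stack([K[0,0]*x*f+K[0,2],K[1,1]*y*f+K[1,2]],-1)
def tri(p1,uv1,p2,uv2):
    A=[];b=[]
    M=np.zeros((3,3));m=np.zeros(3)
    for p,uv in((p1,uv1),(p2,uv2)):
        E=p["extrinsics"]; r=E[:3,:3]@ray(p,np.float64(uv[0]),np.float64(uv[1])); r/=np.linalg.norm(r)
        Q=np.eye(3)-np.outer(r,r); M+=Q;m+=Q@E[:3,3]
    return np.linalg.solve(M,m)
E
python3 - <<'E'
from station import *
from h import *
for n in["scene","side","wrist"]:
    p=camera_params(n); W=cloud(p,np.load(f"pics/{n}0.npy")); np.save(f"pics/W_{n}0.npy",W)
    pts={"scene":{"tubtop":(330,228),"roller":(452,266),"lidgrip":(250,181),"lid":(270,195),"small":(241,264),"bowl":(279,290),"table":(380,300),"cup":(220,152),"jar":(210,210),"blue":(427,232),"purple":(315,165),"restrail":(458,297),"spoon":(290,211)},
    "side":{"tubtop":(300,250),"roller":(222,196),"lidgrip":(408,317),"lid":(425,340),"small":(365,216),"table":(250,330),"cup":(472,340),"jar":(411,240),"blue":(213,258),"purple":(333,405),"restfront":(222,222),"spoon":(350,295)},
    "wrist":{"tub":(320,150),"small":(560,150),"grip":(600,178),"table":(200,160)}}[n]
    for k,(u,v) in pts.items(): print(n,k,W[v,u].round(4))
E
```

```text
scene tubtop [0.524  0.0172 0.0412]
scene roller [0.4818 0.3327 0.1028]
scene lidgrip [ 0.5557 -0.3081  0.042 ]
scene lid [ 0.5283 -0.2478  0.0158]
scene small [0.7701 0.0392 0.0526]
scene bowl [0.7273 0.1137 0.0146]
scene table [ 5.684e-01  2.424e-01 -1.000e-04]
scene cup [ 0.5544 -0.494   0.0653]
scene jar [ 0.7474 -0.1468  0.0849]
scene blue [0.3443 0.1584 0.0389]
scene purple [ 0.3342 -0.303   0.0378]
scene restrail [0.4771 0.3571 0.0421]
scene spoon [ 0.5277 -0.1485  0.0111]
side tubtop [0.521 0.026 0.04 ]
side roller [0.4604 0.309  0.0957]
side lidgrip [ 0.5412 -0.3215  0.0549]
side lid [ 0.5519 -0.3669  0.0148]
side small [0.758  0.0248 0.0526]
side table [ 0.2826 -0.0968  0.0006]
side cup [ 0.5939 -0.4448  0.0536]
side jar [ 0.731  -0.163   0.0846]
side blue [0.3273 0.1381 0.0391]
side purple [ 0.2933 -0.3613  0.0144]
side restfront [0.44   0.2889 0.0256]
side spoon [ 0.5233 -0.164   0.0157]
wrist tub [0.5222 0.048  0.0391]
wrist small [0.7322 0.048  0.0128]
wrist grip [0.749  0.0304 0.0515]
wrist table [ 4.147e-01  3.560e-02 -2.000e-04]
```

```bash
python3 - <<'E'
from h import *
def rect(n,c,r,z0,z1):
    W=np.concatenate([np.load(f"pics/W_{m}0.npy").reshape(-1,3) for m in n]); W=W[np.isfinite(W).all(1)]
    m=(np.hypot(W[:,0]-c[0],W[:,1]-c[1])<r)&(W[:,2]>z0)&(W[:,2]<z1); P=W[m]
    (a,b),(w,h),t=cv2.minAreaRect(P[:,:2].astype(np.float32)); print(n,len(P),"c",round(a,4),round(b,4),"size",round(w,4),round(h,4),"ang",round(t,1),"z",np.percentile(P[:,2],[5,50,95,100]).round(4))
for n in(["scene"],["side"],["scene","side"]):
    print("roller grip");rect(n,(.47,.32),.07,.056,.15)
    rect(n,(.47,.32),.07,.094,.15)
    print("roller all");rect(n,(.47,.32),.09,.012,.15)
    print("lid grip");rect(n,(.55,-.31),.06,.025,.08)
    print("lid plate");rect(n,(.55,-.31),.13,.011,.08)
for n in(["scene"],["side"],["wrist"],["scene","side"]):
    print("tub");rect(n,(.52,.02),.11,.025,.08)
print("small");rect(["side","scene"],(.76,.03),.08,.01,.08)
for nm,c in dict(bowl=(.72,.12),jar=(.74,-.155),cup=(.575,-.48)).items(): print(nm);rect(["side","scene"],c,.07,.01,.1)
E
```

```text
roller grip
['scene'] 1016 c 0.4685 0.3233 size 0.0641 0.0774 ang 87.6 z [0.0563 0.0845 0.1066 0.1089]
['scene'] 385 c 0.4667 0.3236 size 0.0249 0.0719 ang 87.3 z [0.0958 0.1049 0.1071 0.1089]
roller all
['scene'] 2288 c 0.4624 0.3237 size 0.0716 0.1033 ang 87.6 z [0.0177 0.0553 0.1059 0.1089]
lid grip
['scene'] 265 c 0.5522 -0.3144 size 0.0246 0.0615 ang 73.4 z [0.0271 0.0443 0.0564 0.0585]
lid plate
['scene'] 1454 c 0.5431 -0.3448 size 0.1784 0.161 ang 72.5 z [0.0134 0.0167 0.0644 0.0799]
roller grip
['side'] 531 c 0.4627 0.3205 size 0.0669 0.0786 ang 87.7 z [0.0566 0.0818 0.1071 0.1103]
['side'] 173 c 0.4618 0.3211 size 0.0703 0.0304 ang 0.1 z [0.0962 0.1044 0.108  0.1103]
roller all
['side'] 1126 c 0.4592 0.3209 size 0.0751 0.1038 ang 86.9 z [0.0167 0.0551 0.1061 0.1103]
lid grip
['side'] 425 c 0.5489 -0.3168 size 0.0234 0.0595 ang 75.1 z [0.027  0.0491 0.0566 0.0593]
lid plate
['side'] 2963 c 0.5415 -0.3469 size 0.177 0.1648 ang 72.5 z [0.0132 0.016  0.0564 0.0799]
roller grip
['scene', 'side'] 1547 c 0.4652 0.3212 size 0.0686 0.0836 ang 87.7 z [0.0564 0.0837 0.1068 0.1103]
['sc
[... 523 characters left out ...]
de'] 1539 c 0.5178 0.0114 size 0.1526 0.1045 ang 88.7 z [0.0292 0.0389 0.0419 0.0457]
tub
['wrist'] 21229 c 0.5183 0.0112 size 0.1507 0.1004 ang 88.8 z [0.0338 0.0387 0.0405 0.0425]
tub
['scene', 'side'] 3185 c 0.5179 0.0126 size 0.1551 0.1047 ang 88.7 z [0.0289 0.0389 0.0416 0.0457]
small
['side', 'scene'] 2116 c 0.7622 0.0471 size 0.1251 0.0969 ang 85.6 z [0.012  0.0178 0.053  0.0565]
bowl
['side', 'scene'] 1766 c 0.7418 0.1258 size 0.0941 0.1333 ang 22.9 z [0.0117 0.0271 0.0455 0.0489]
jar
['side', 'scene'] 1705 c 0.7243 -0.1634 size 0.104 0.0629 ang 16.8 z [0.0141 0.057  0.0866 0.0892]
cup
['side', 'scene'] 2173 c 0.5685 -0.4589 size 0.0759 0.0732 ang 19.9 z [0.0174 0.0566 0.0798 0.0835]
```

Measured from both views:

| Thing | Position (x, y) | Top z | Direction |
|---|---|---|---|
| Roller grip | (0.465, 0.322) | about 0.106 | thin axis at about 87.6° |
| Tub | (0.518, 0.012) | – | x axis at about 88.6° |
| Lid grip | (0.551, -0.315) | about 0.055 | thin axis at about 73° |

Heights and sizes fit the text. Next I'll move above the roller with a quarter turn.

>>> play_rows([
  [[1,30,-6,0,-0.13],[1,60,-12,0,-0.26],[1,90,-18,0,-0.39],[1,120,-24,0,-0.52],[1,150,-30,0,-0.65],[1,180,-36,0,-0.78],[1,210,-42,0,-0.91],[1,240,-48,0,-1.04],[1,270,-54,0,-1.17],[1,300,-58,0,-1.3],[1,322,-60,0,-1.43],[1,322,-60,0,-1.53]],
])

```text
clock: 1.35
tcp_pos: [0.4639, 0.3246, 0.2368]
orientation: [0.016, 1.0, 0.0, -0.001]
force: [0.1, -0.0, 0.7]
width: 1.002
```

```bash
cat > look.py <<'E'
import sys
from station import *
from h import *
def snap(n,tag):
    s=get_state(); p=camera_params(n); im,d=read_camera(n); cv2.imwrite(f"pics/{tag}.png",im[:,:,::-1]); return s,p,im,cloud(p,d)
def yaw(s):
    from scipy.spatial.transform import Rotation as R
    M=R.from_quat(s["orientation"]).as_matrix(); return np.degrees(np.arctan2(M[1,1],M[0,1])),M
def rect(W,c,r,z0,z1,name=""):
    W=W.reshape(-1,3); W=W[np.isfinite(W).all(1)]
    P=W[(np.hypot(W[:,0]-c[0],W[:,1]-c[1])<r)&(W[:,2]>z0)&(W[:,2]<z1)]
    (a,b),(w,h),t=cv2.minAreaRect(P[:,:2].astype(np.float32)); print(name,len(P),"c",round(a,4),round(b,4),"size",round(w,4),round(h,4),"ang",round(t,1),"z",np.percentile(P[:,2],[5,50,95]).round(4))
E
python3 - <<'E'
from look import *
s,p,im,W=snap("wrist","w1"); np.save("pics/w1W.npy",W)
print(s["clock"],s["tcp_pos"],yaw(s)[0],s["q"],s["force"],s["width"])
c=(.465,.322)
rect(W,c,.06,.1,.12,"top"); rect(W,c,.06,.06,.12,"grip"); rect(W,c,.07,.052,.06,"plate");rect(W,c,.09,.02,.12,"all")
E
```

```text
1.35 [0.46386527 0.32457709 0.23679817] 88.1165980320771 [ 0.47437379  0.41910433  1.40855734  0.00152093  1.31530259 -1.06393695] [ 0.06157284 -0.04144779  0.72443555] 1.001993038196249
top 3394 c 0.4641 0.3221 size 0.0238 0.0694 ang 87.3 z [0.1019 0.1053 0.1066]
grip 3689 c 0.4641 0.322 size 0.0239 0.0695 ang 87.4 z [0.0875 0.1052 0.1066]
plate 4861 c 0.4643 0.3219 size 0.0642 0.0803 ang 87.6 z [0.0543 0.0556 0.0568]
all 10123 c 0.4605 0.3228 size 0.0705 0.1011 ang 87.2 z [0.0486 0.0561 0.1061]
```

View pics/w1.png

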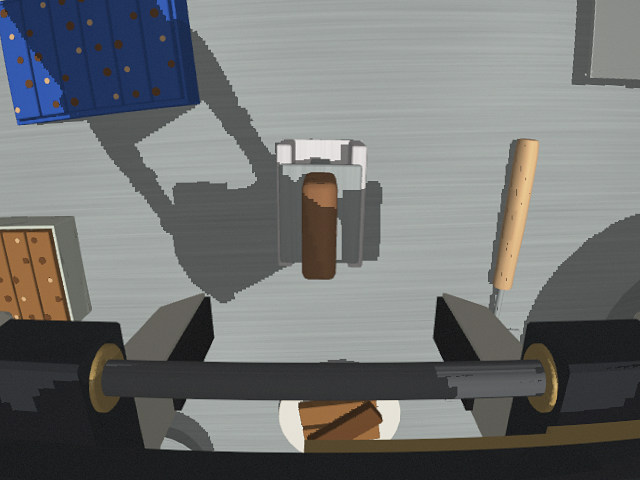

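The wrist view shows the grip slab upright between (302,172) and (336,279), with the plate on the rails. The sizes match exactly: centre (0.4642, 0.3220), plate top at z 0.056. I'll lower and grip.

>>> play_rows([
  [[1,0,-2.5,30,0.01],[1,0,-2.5,70,0.01],[1,0,-2.5,110,0.01],[1,0,-2.5,145,0.01],[1,0,-2.5,160,0.01],[1,0,-2.5,167,0.01],[1,0,-2.5,167,0.01],[0,0,-2.5,167,0.01],[0,0,-2.5,167,0.01],[0,0,-2.5,167,0.01],[0,0,-2.5,167,0.01],[0,0,-2.5,167,0.01]],
])

```text
clock: 2.6
tcp_pos: [0.4638, 0.3209, 0.0701]
orientation: [0.02, 1.0, 0.0, -0.001]
force: [-0.1, -0.4, 0.2]
width: 0.613
```

```bash
python3 - <<'E'
from look import *
s=get_state(); print(s["clock"],s["tcp_pos"],yaw(s),s["force"],s["wrist_torque"],s["width"],s["width"]*92)
E
```

```text
2.6 [0.46379485 0.32093638 0.07014106] (np.float64(87.74480694752833), array([[-9.99224520e-01,  3.93503815e-02, -1.38096643e-03],
       [ 3.93502736e-02,  9.99225472e-01,  1.05283359e-04],
       [ 1.38403977e-03,  5.08603071e-05, -9.99999041e-01]])) [-0.07294432 -0.44286604  0.1639853 ] [ 0.0630453  -0.00746407  0.01012372] 0.6125644538269622 56.35592975208053
```

>>> play_rows([
  [[0,0,1,0,0],[0,0,1,0,0],[0,0,1,0,0],[0,0,1,0,0],[0,0,1,0,0],[0,0,1,0,0],[0,0,1,0,0]],
])

```text
clock: 3.3
tcp_pos: [0.4638, 0.3219, 0.0701]
orientation: [0.02, 1.0, -0.0, -0.001]
force: [0.8, -0.1, -0.3]
width: 0.257
```

>>> play_rows([
  [[0,0,0,-5,0],[0,0,0,-15,0],[0,0,0,-30,0],[0,0,0,-50,0],[0,0,0,-70,0],[0,0,0,-85,0],[0,0,0,-90,0],[0,0,0,-90,0]],
])

```text
clock: 4.1
tcp_pos: [0.4641, 0.322, 0.1608]
orientation: [0.02, 1.0, 0.0, -0.0]
force: [-0.3, -1.0, -5.3]
width: 0.262
```

```bash
python3 - <<'E'
from look import *
s=get_state(); print(s["clock"],s["tcp_pos"],yaw(s)[0],s["force"],s["wrist_torque"],s["width"])
s,p,im,W=snap("side","s2"); np.save("pics/s2W.npy",W)
s,p,im,W=snap("wrist","w2"); np.save("pics/w2W.npy",W)
rect(W,(.518,.012),.11,.025,.05,"tub")
E
```

```text
4.1 [0.46410279 0.32199116 0.16083939] 87.74752777569775 [-0.32386664 -1.00791117 -5.309769  ] [ 0.13677807 -0.06551333  0.00764625] 0.2616038637435892
tub 1294 c 0.5135 0.084 size 0.0087 0.0875 ang 88.3 z [0.0257 0.0315 0.0369]
```

View pics/s2.png

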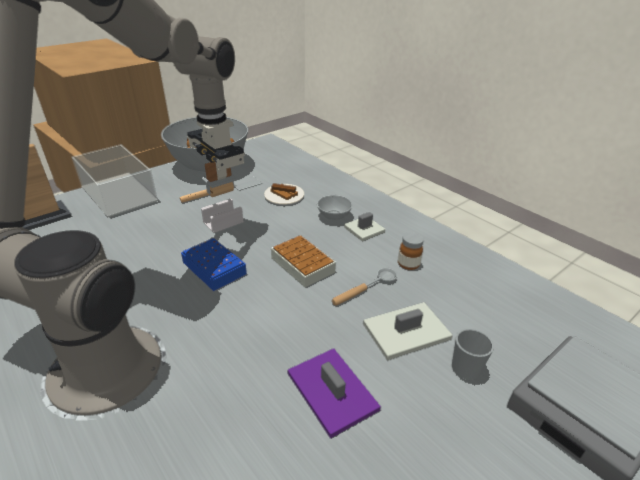

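The side view shows the roller held at (215,175), clear of the empty rest at (222,215), with a 5 N weight on the wrist. Next I'll cross-check the tub pose by casting its rim corners onto z = 35 mm.

```bash
python3 - <<'E'
from look import *
W=np.load("pics/s2W.npy"); rect(W,(.518,.012),.11,.03,.05,"side2")
im=cv2.imread("pics/wrist0.png"); 
import numpy as np
# wrist0 params as printed
E=np.array([[9.99997241e-01,1.13615714e-03,-2.05599667e-03,5.25328928e-01],[4.45510048e-04,-9.51096222e-01,-3.08894444e-01,8.42019184e-02],[-2.30640330e-03,3.08892676e-01,-9.51094104e-01,3.83860715e-01],[0,0,0,1]])
p=dict(camera_matrix=np.array([[431.69894,0,323.12327],[0,431.69894,241.31297],[0,0,1]]),k1=-0.1031265563,extrinsics=E)
roi=im[85:290,240:395]; W=np.load("pics/W_wrist0.npy")[85:290,240:395]
m=(W[...,2]>.03).astype(np.uint8)
cs,_=cv2.findContours(m,cv2.RETR_EXTERNAL,cv2.CHAIN_APPROX_NONE); c=max(cs,key=cv2.contourArea)
pts=cv2.boxPoints(cv2.minAreaRect(c))+[240,85]; print(pts)
ap=cv2.approxPolyDP(c,6,True)[:,0]+[240,85]; print(ap)
q=onplane(p,ap[:,0],ap[:,1],.035); print(q.round(4)); print(cv2.minAreaRect(q[:,:2].astype(np.float32)))
# per-bar height
Wf=np.load("pics/W_wrist0.npy").reshape(-1,3); t=np.radians(88.7); c0=np.array([.5183,.0112]); ex=np.array([np.cos(t),np.sin(t)]); ey=np.array([-ex[1],ex[0]])
d=Wf[:,:2]-c0; X=d@ex;Y=d@ey
for b in range(6):
    k=(abs(X-(-60+24*b)/1e3)<.008)&(abs(Y)<.035); print(b,np.median(Wf[k,2]).round(4))
E
```

```text
side2 1457 c 0.5178 0.0121 size 0.1536 0.1039 ang 88.4 z [0.0328 0.0392 0.0418]
[[249.07195282 276.97787476]
 [253.33257294  98.03172302]
 [381.16485596 101.07536316]
 [376.90423584 280.02151489]]
[[255  99]
 [257 276]
 [370 279]
 [381 103]]
[[ 0.4715  0.0872  0.035 ]
 [ 0.4667 -0.0611  0.035 ]
 [ 0.5657 -0.0638  0.035 ]
 [ 0.5696  0.0841  0.035 ]]
((0.5181703567504883, 0.011732950806617737), (0.14838507771492004, 0.09899745881557465), 88.45893859863281)
0 0.0381
1 0.0385
2 0.0386
3 0.318
4 0.0395
5 0.0393
```

The tub centre agrees three ways: (0.518, 0.012), x axis at about 88.5°. I'll carry the roller over the +x end of the tub.

>>> play_rows([
  [[0,-8,-30,0,-0.013],[0,-18,-70,0,-0.013],[0,-29,-110,0,-0.013],[0,-39,-150,0,-0.013],[0,-50,-190,0,-0.013],[0,-59,-225,0,-0.013],[0,-64,-245,5,-0.013],[0,-65.5,-251,20,-0.013],[0,-65.5,-251,40,-0.013],[0,-65.5,-251,50,-0.013],[0,-65.5,-251,52,-0.013],[0,-65.5,-251,52,-0.013]],
])

```text
clock: 5.4
tcp_pos: [0.5188, 0.0685, 0.1071]
orientation: [0.013, 1.0, -0.0, -0.002]
force: [0.6, -0.1, -5.1]
width: 0.259
```

```bash
cat > st.py <<'E'
from look import *
s=get_state(); y,M=yaw(s); c=np.array([.5182,.0117]); t=np.radians(88.5); ex=np.array([np.cos(t),np.sin(t)]);ey=np.array([-ex[1],ex[0]])
d=s["tcp_pos"][:2]+np.array([.0003,.0001])-c
print("t",s["clock"],"tcp",s["tcp_pos"].round(4),"yaw",round(y,2),"F",s["force"].round(1),"T",s["wrist_torque"].round(2),"w",round(s["width"],3),"| tub x,y mm",(1e3*d@ex).round(1),(1e3*d@ey).round(1),"wheel z",round(1e3*(s["tcp_pos"][2]-.0641),1))
E
python3 st.py
```

```text
t 5.4 tcp [0.5188 0.0685 0.1071] yaw 88.52 F [ 0.6 -0.1 -5.1] T [ 0.09 -0.08 -0.06] w 0.259 | tub x,y mm 56.9 0.6 wheel z 43.0
```

>>> play_rows([
  [[0,0,0,3,0],[0,0,0,6,0],[0,0,-5,7,0],[0,0,-15,7,0],[0,0,-27,7,0],[0,0,-40,7,0],[0,0,-53,7,0],[0,0,-66,7,0],[0,0,-79,7,0],[0,0,-92,7,0],[0,0,-104,7,0],[0,0,-113,7,0]],
])

```text
clock: 6.6
tcp_pos: [0.5159, -0.0458, 0.1002]
orientation: [0.013, 1.0, -0.0, -0.002]
force: [2.6, 1.3, -0.1]
width: 0.257
```

```bash
python3 st.py
```

```text
t 6.6 tcp [ 0.5159 -0.0458  0.1002] yaw 88.49 F [ 2.6  1.3 -0.1] T [ 0.2  -0.62  0.04] w 0.257 | tub x,y mm -57.4 0.5 wheel z 36.1
```

>>> play_rows([
  [[0,0,0,2,0],[0,0,3,3,0],[0,0,12,3,0],[0,0,24,3,0],[0,0,37,3,0],[0,0,50,3,0],[0,0,63,3,0],[0,0,76,3,0],[0,0,89,3,0],[0,0,100,3,0],[0,0,110,3,0],[0,0,114,3,0]],
])

```text
clock: 7.8
tcp_pos: [0.5188, 0.0694, 0.097]
orientation: [0.013, 1.0, -0.0, -0.002]
force: [2.2, -0.4, 0.4]
width: 0.264
```

```bash
python3 st.py
```

```text
t 7.8 tcp [0.5188 0.0694 0.097 ] yaw 88.53 F [ 2.2 -0.4  0.4] T [ 0.06 -0.52  0.02] w 0.264 | tub x,y mm 57.8 0.6 wheel z 32.9
```

>>> play_rows([
  [[0,0,0,1,0],[0,0,0,2,0]],
])

```text
clock: 8.0
tcp_pos: [0.519, 0.0698, 0.0967]
orientation: [0.013, 1.0, -0.0, -0.001]
force: [-4.4, 0.7, 22.8]
width: 0.258
```

```bash
python3 st.py
```

```text
t 8.0 tcp [0.519  0.0698 0.0967] yaw 88.54 F [-4.4  0.7 22.8] T [0.29 0.81 0.02] w 0.258 | tub x,y mm 58.2 0.4 wheel z 32.6
```

The hard stop is reached at this end: 23 N, with the wheel at 32.6 mm. I'll do a pressed rolling pass to the other end.

>>> play_rows([
  [[0,0,-4,1.5,0],[0,0,-14,1.5,0],[0,0,-26,1.5,0],[0,0,-38,1.5,0],[0,0,-50,1.5,0],[0,0,-62,1.5,0],[0,0,-74,1.5,0],[0,0,-86,1.5,0],[0,0,-97,1.5,0],[0,0,-107,1.5,0],[0,0,-114,1.5,0],[0,0,-117,1.5,0]],
])

```text
clock: 9.2
tcp_pos: [0.5159, -0.048, 0.0968]
orientation: [0.013, 1.0, -0.0, -0.001]
force: [-3.1, 0.9, 15.8]
width: 0.258
```

```bash
python3 st.py
```

```text
t 9.2 tcp [ 0.5159 -0.048   0.0968] yaw 88.48 F [-3.1  0.9 15.8] T [0.29 0.52 0.13] w 0.258 | tub x,y mm -59.6 0.4 wheel z 32.7
```

One more pass back under pressure, with force read at several places along the way.

>>> play_rows([
  [[0,0,3,2,0],[0,0,12,2,0],[0,0,24,2,0],[0,0,36,2,0],[0,0,48,2,0],[0,0,60,2,0]],
])

```text
clock: 9.8
tcp_pos: [0.5177, 0.0119, 0.0967]
orientation: [0.013, 1.0, -0.0, -0.0]
force: [-3.0, -1.8, 18.1]
width: 0.262
```

>>> play_rows([
  [[0,0,12,1.5,0],[0,0,24,1.5,0],[0,0,36,1.5,0],[0,0,46,1.5,0],[0,0,54,1.5,0],[0,0,58,1.5,0]],
])

```text
clock: 10.4
tcp_pos: [0.5195, 0.0703, 0.0968]
orientation: [0.013, 1.0, -0.0, 0.0]
force: [-1.8, -0.6, 14.2]
width: 0.26
```

```bash
python3 st.py
```

```text
t 10.4 tcp [0.5195 0.0703 0.0968] yaw 88.47 F [-1.8 -0.6 14.2] T [-0.04  0.4  -0.03] w 0.26 | tub x,y mm 58.7 -0.0 wheel z 32.7
```

>>> play_rows([
  [[0,0,0,-10,0],[0,0,0,-30,0],[0,0,0,-55,0],[0,5,20,-70,0.013],[0,14,55,-70,0.013],[0,23,95,-70,0.013],[0,33,135,-70,0.013],[0,43,175,-70,0.013],[0,52,210,-70,0.013],[0,59,238,-70,0.013],[0,62,250,-70,0.013],[0,62,250,-70,0.013]],
])

```text
clock: 11.6
tcp_pos: [0.4628, 0.3226, 0.1657]
orientation: [0.019, 1.0, -0.001, -0.001]
force: [0.7, -0.0, -5.6]
width: 0.26
```

```bash
python3 - <<'E'
from look import *
import st
s,p,im,W=snap("side","s3"); np.save("pics/s3W.npy",W)
t=np.radians(88.5); c0=np.array([.5182,.0117]); ex=np.array([np.cos(t),np.sin(t)]); ey=np.array([-ex[1],ex[0]])
def bars(W,z):
    Wf=W.reshape(-1,3); Wf=Wf[np.isfinite(Wf).all(1)]; d=Wf[:,:2]-c0; X=d@ex;Y=d@ey
    print(z,[float(np.median(Wf[(abs(X-(-60+24*b)/1e3)<.007)&(abs(Y)<.03)&(Wf[:,2]<.06),2]).round(4)) for b in range(6)])
bars(W,"side now"); bars(np.load("pics/s2W.npy"),"side before")
s,p,im,W=snap("scene","c3"); bars(W,"scene now"); rect(W,(.465,.322),.09,.142,.2,"grip top")
s,p,im,W=snap("wrist","w3"); rect(W,s["tcp_pos"][:2],.06,.19,.21,"griptop")
rect(W,s["tcp_pos"][:2],.06,.13,.16,"plate")
E
```

```text
t 11.6 tcp [0.4628 0.3226 0.1657] yaw 87.84 F [ 0.7 -0.  -5.6] T [ 0.03 -0.06  0.03] w 0.26 | tub x,y mm 309.4 63.2 wheel z 101.6
side now [0.0333, 0.0335, 0.0338, 0.0337, 0.0335, 0.0337]
side before [0.0388, 0.0392, 0.0394, 0.0407, 0.0404, 0.0399]
scene now [0.0336, 0.0334, 0.0333, 0.0335, 0.0333, 0.0337]
grip top 1224 c 0.4662 0.3235 size 0.0642 0.0841 ang 86.1 z [0.1487 0.165  0.1974]
griptop 11103 c 0.4588 0.3211 size 0.039 0.0593 ang 88.9 z [0.1932 0.2009 0.2023]
plate 9018 c 0.4429 0.3215 size 0.0642 0.0375 ang 88.2 z [0.1481 0.1514 0.1526]
```

View pics/w3.png

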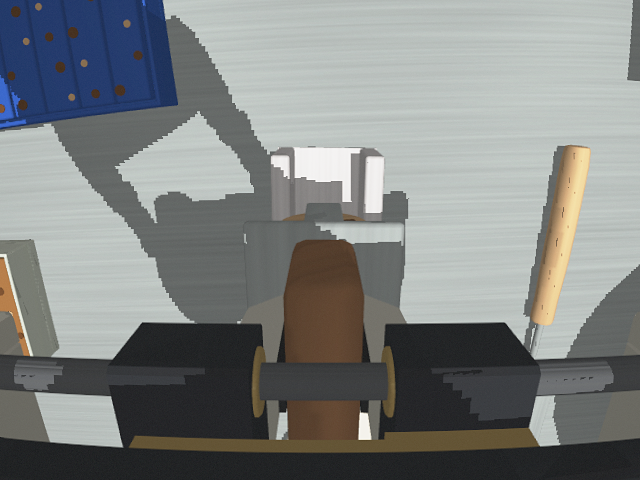

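View pics/c3.png

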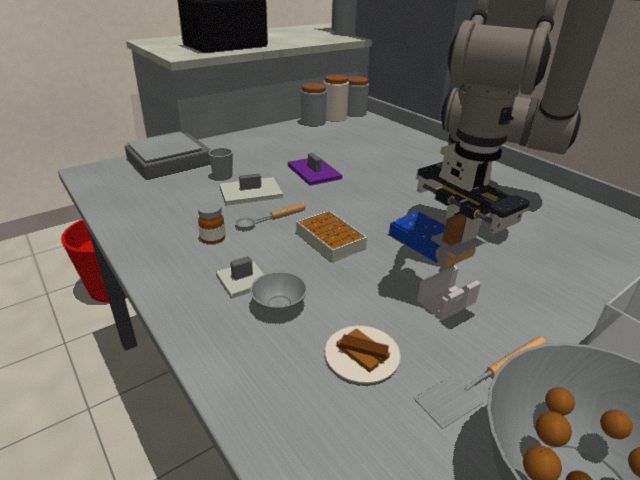

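Both views show every bar top at about 33.5 mm, so all six are down. The roller is upright in the grip. Before lowering it, I'll check the roller against the rest.

```bash
python3 - <<'E'
from look import *
s,p,im,W=snap("wrist","w4"); print(s["tcp_pos"],yaw(s)[0])
F=W.reshape(-1,3); F=F[np.isfinite(F).all(1)]
P=F[(abs(F[:,0]-.443)<.014)&(abs(F[:,1]-.3215)<.028)&(F[:,2]>.145)&(F[:,2]<.155)]
A=np.c_[P[:,:2],np.ones(len(P))]; k=np.linalg.lstsq(A,P[:,2],rcond=None)[0]; print("plate slopes",k[:2].round(4), len(P))
rect(W,(.46,.323),.08,.142,.16,"plate")
for x in np.arange(.428,.446,.004):
    q=F[(abs(F[:,0]-x)<.002)&(abs(F[:,1]-.322)<.05)&(F[:,2]>.147)&(F[:,2]<.156)]; print("plate x",x.round(3),q[:,1].min().round(4),q[:,1].max().round(4),((q[:,1].min()+q[:,1].max())/2).round(4))
for x in np.arange(.412,.436,.004):
    q=F[(abs(F[:,0]-x)<.002)&(abs(F[:,1]-.322)<.06)&(F[:,2]>.046)&(F[:,2]<.054)]
    if len(q): 
        y=np.sort(q[:,1]); g=np.argmax(np.diff(y)); print("rail x",x.round(3),y[0].round(4),y[g].round(4),y[g+1].round(4),y[-1].round(4),"mid",((y[0]+y[-1])/2).round(4))
W1=np.load("pics/w1W.npy").reshape(-1,3)
print("w1 rail");
for x in np.arange(.412,.424,.004):
    q=W1[(abs(W1[:,0]-x)<.002)&(abs(W1[:,1]-.322)<.06)&(W1[:,2]>.046)&(W1[:,2]<.054)]; y=q[:,1]; 
    if len(y): print(x.round(3),y.min().round(4),y.max().round(4),((y.min()+y.max())/2).round(4))
E
```

```text
[0.46406977 0.32056748 0.16610324] 87.67044573413962
plate slopes [ 0.001  -0.0021] 5034
plate 8756 c 0.4438 0.3213 size 0.0643 0.0383 ang 87.7 z [0.1498 0.1516 0.1528]
plate x 0.428 0.29 0.354 0.322
plate x 0.432 0.2899 0.3536 0.3218
plate x 0.436 0.2894 0.3536 0.3215
plate x 0.44 0.2896 0.3534 0.3215
plate x 0.444 0.2893 0.3535 0.3214
rail x 0.412 0.2905 0.3022 0.3477 0.3594 mid 0.325
rail x 0.416 0.2901 0.302 0.3477 0.3595 mid 0.3248
rail x 0.42 0.2899 0.3017 0.3472 0.3597 mid 0.3248
rail x 0.424 0.2894 0.3016 0.347 0.3589 mid 0.3241
rail x 0.428 0.2894 0.3013 0.347 0.3589 mid 0.3241
rail x 0.432 0.2897 0.301 0.3475 0.359 mid 0.3244
rail x 0.436 0.2893 0.3009 0.3471 0.3581 mid 0.3237
w1 rail
0.412 0.29 0.3592 0.3246
0.416 0.2897 0.3593 0.3245
0.42 0.2904 0.3593 0.3248
0.424 0.2902 0.3593 0.3248
```

>>> play_rows([
  [[0,0,2.5,0,0],[0,0,2.5,15,0],[0,0,2.5,35,0],[0,0,2.5,50,0],[0,0,2.5,60,0],[0,0,2.5,70,0],[0,0,2.5,80,0],[0,0,2.5,88,0],[0,0,2.5,93,0],[0,0,2.5,93,0]],
])

```text
clock: 12.8
tcp_pos: [0.4641, 0.3227, 0.0726]
orientation: [0.021, 1.0, -0.001, -0.001]
force: [0.4, 0.4, -4.9]
width: 0.263
```

```bash
python3 st.py
```

```text
t 12.8 tcp [0.4641 0.3227 0.0726] yaw 87.64 F [ 0.4  0.4 -4.9] T [ 0.12 -0.08  0.01] w 0.263 | tub x,y mm 309.6 62.0 wheel z 8.5
```

Between the rails with no side force. I'll set it down the last 2.5 mm and open.

>>> play_rows([
  [[0,0,0,2,0],[0,0,0,2.7,0],[0,0,0,2.7,0]],
])

```text
clock: 13.1
tcp_pos: [0.4642, 0.3228, 0.0702]
orientation: [0.021, 1.0, -0.001, -0.0]
force: [0.6, 0.7, -4.4]
width: 0.265
```

```bash
python3 st.py
```

```text
t 13.1 tcp [0.4642 0.3228 0.0702] yaw 87.65 F [ 0.6  0.7 -4.4] T [ 0.12 -0.09 -0.03] w 0.265 | tub x,y mm 309.7 61.8 wheel z 6.1
```

>>> play_rows([
  [[0,0,0,0.6,0],[0,0,0,1,0],[0.6,0,0,0.5,0],[0.6,0,0,0.5,0],[0.6,0,0,0.5,0],[0.6,0,0,0,0],[0.6,0,0,0,0],[0.6,0,0,0,0],[0.6,0,0,-15,0],[0.8,0,0,-45,0],[1,0,0,-90,0],[1,0,0,-130,0]],
])

```text
clock: 14.3
tcp_pos: [0.4642, 0.323, 0.2018]
orientation: [0.021, 1.0, -0.001, -0.0]
force: [0.8, 0.3, -0.1]
width: 0.81
```

>>> play_rows([
  [[1,0,0,-40,0],[1,0,0,-40,0]],
])

```text
clock: 14.5
tcp_pos: [0.4665, 0.3244, 0.2481]
orientation: [0.02, 1.0, 0.002, 0.005]
force: [0.7, 0.2, -0.2]
width: 0.982
```

```bash
python3 - <<'E'
from look import *
import st
s,p,im,W=snap("wrist","w5"); c=(.464,.322)
rect(W,c,.06,.1,.12,"top"); rect(W,c,.07,.052,.06,"plate");rect(W,c,.09,.02,.12,"all")
E
```

```text
t 14.5 tcp [0.4665 0.3244 0.2481] yaw 87.66 F [ 0.7  0.2 -0.2] T [ 0.1  -0.1   0.01] w 0.982 | tub x,y mm 311.3 59.6 wheel z 184.0
top 3187 c 0.4647 0.323 size 0.0239 0.0695 ang 87.7 z [0.102  0.1053 0.1066]
plate 4648 c 0.4601 0.3232 size 0.0642 0.0891 ang 87.6 z [0.0542 0.0556 0.0568]
all 9564 c 0.4602 0.3229 size 0.0703 0.0995 ang 87.4 z [0.0487 0.056  0.1062]
```

View pics/w5.png

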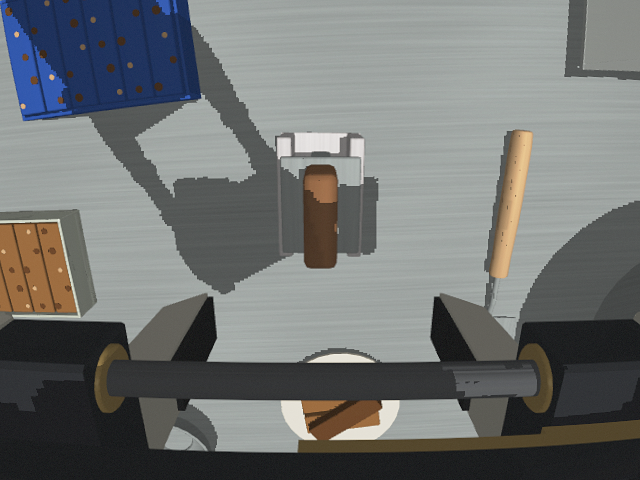

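The roller is back upright on its rest: slab top 0.105 and plate 0.056, both as at the start. Next I'll move over to the big lid.

>>> play_rows([
  [[1,-5,-30,0,0],[1,-13,-75,0,0.02],[1,-21,-120,0,0.05],[1,-29,-165,0,0.08],[1,-37,-210,0,0.1],[1,-44,-255,0,0.12],[1,-52,-300,0,0.14],[1,-60,-345,0,0.16],[1,-68,-390,0,0.18],[1,-76,-435,0,0.2],[1,-84,-480,0,0.22],[1,-91,-525,0,0.25]],
])

```text
clock: 15.75
tcp_pos: [0.5342, -0.2062, 0.2431]
orientation: [0.146, 0.989, 0.001, 0.001]
force: [1.4, 0.4, -0.0]
width: 1.001
```

```bash
python3 st.py; python3 -c "
from look import *
s=get_state();y,M=yaw(s);d=np.array([.551,-.315,s['tcp_pos'][2]])-s['tcp_pos'];print(M.T@d*1e3,np.radians(y-73.2))"
```

```text
t 15.75 tcp [ 0.5342 -0.2062  0.2431] yaw 73.26 F [ 1.4  0.4 -0. ] T [ 0.05 -0.07 -0.04] w 1.001 | tub x,y mm -217.3 -22.0 wheel z 179.0
[-47.41372724 -99.36708304  -0.20039549] 0.0010345258770563105
```

>>> play_rows([
  [[1,-15,-30,0,0],[1,-33,-70,0,0],[1,-45,-94,0,0],[1,-47,-99,0,0],[1,-47,-99,0,0],[1,-47,-99,0,0]],
])

```text
clock: 16.35
tcp_pos: [0.5505, -0.3133, 0.242]
orientation: [0.145, 0.989, 0.002, 0.0]
force: [0.3, 0.2, -0.8]
width: 0.999
```

```bash
python3 - <<'E'
from look import *
import st
s,p,im,W=snap("wrist","w6"); c=(.551,-.315)
rect(W,c,.05,.045,.07,"griptop"); rect(W,c,.05,.025,.07,"grip"); rect(W,c,.105,.012,.018,"plate")
# two-view triangulated height of grip corners vs rays: plate edges by colour
E
```

```text
t 16.35 tcp [ 0.5505 -0.3133  0.242 ] yaw 73.29 F [ 0.3  0.2 -0.8] T [ 0.12 -0.05 -0.01] w 0.999 | tub x,y mm -324.0 -41.1 wheel z 177.9
griptop 1813 c 0.5506 -0.3174 size 0.02 0.0595 ang 72.6 z [0.0511 0.0543 0.0557]
grip 1900 c 0.5506 -0.3174 size 0.02 0.0595 ang 72.6 z [0.0462 0.0542 0.0557]
plate 19996 c 0.5509 -0.3178 size 0.1113 0.1617 ang 72.4 z [0.0134 0.0147 0.0159]
```

View pics/w6.png

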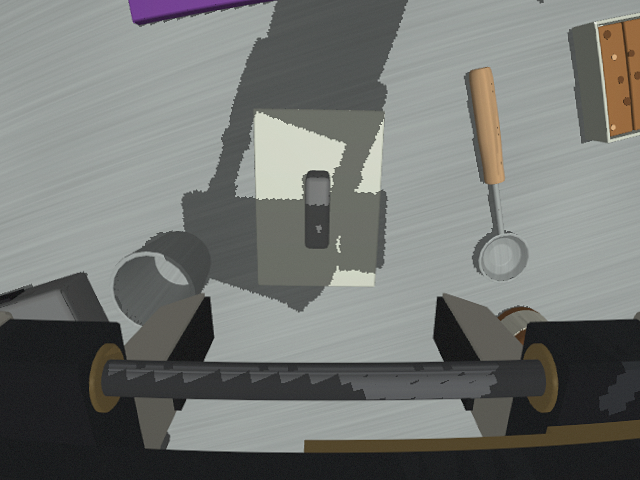

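The wrist view shows the lid from (255,110) to (383,287), with grip (305–330, 170–248). It measures 111 × 161 mm, so this is the right lid: centre (0.5507, -0.3176), plate top 0.0147, grip top 0.055. I'll descend and grip.

>>> play_rows([
  [[1,-1,-4,30,0.014],[1,-1,-4,75,0.014],[1,-1,-4,120,0.014],[1,-1,-4,160,0.014],[1,-1,-4,190,0.014],[1,-1,-4,204,0.014],[1,-1,-4,208,0.014],[0.6,-1,-4,208,0.014],[0.4,-1,-4,208,0.014],[0,-1,-4,208,0.014],[0,-1,-4,208,0.014],[0,-1,-4,208,0.014]],
])

```text
clock: 17.6
tcp_pos: [0.5511, -0.3167, 0.0352]
orientation: [0.152, 0.988, 0.001, 0.001]
force: [-0.0, 0.2, -0.4]
width: 0.612
```

```bash
python3 st.py
```

```text
t 17.6 tcp [ 0.5511 -0.3167  0.0352] yaw 72.52 F [-0.   0.2 -0.4] T [ 0.07 -0.05  0.09] w 0.612 | tub x,y mm -327.4 -41.8 wheel z -28.9
```

>>> play_rows([
  [[0,0,-0.7,1,0],[0,0,-0.7,1,0],[0,0,-0.7,1,0],[0,0,-0.7,1,0],[0,0,-0.7,1,0],[0,0,-0.7,1,0],[0,0,-0.7,1,0],[0,0,-0.7,1,0]],
])

```text
clock: 18.4
tcp_pos: [0.5508, -0.3174, 0.0342]
orientation: [0.152, 0.988, 0.001, 0.001]
force: [-1.2, -0.1, -0.2]
width: 0.214
```

```bash
python3 st.py
```

```text
t 18.4 tcp [ 0.5508 -0.3174  0.0342] yaw 72.52 F [-1.2 -0.1 -0.2] T [-0.07  0.08 -0.02] w 0.214 | tub x,y mm -328.1 -41.5 wheel z -29.9
```

>>> play_rows([
  [[0,0,0,-5,0],[0,0,0,-20,0],[0,0,0,-45,0],[0,0,0,-75,0],[0,0,0,-100,0],[0,5,12,-110,0.05],[0,17,40,-110,0.15],[0,30,70,-110,0.28],[0,43,100,-110,0.41],[0,56,130,-110,0.54],[0,69,160,-110,0.67],[0,80,188,-110,0.8]],
])

```text
clock: 19.6
tcp_pos: [0.5305, -0.1129, 0.1459]
orientation: [0.527, 0.85, 0.002, 0.001]
force: [0.5, -0.5, -1.4]
width: 0.215
```

```bash
cat > go.py <<'E'
from look import *
import st,sys
s=get_state();y,M=yaw(s)
x,yy,z,a=map(float,sys.argv[1:5])
d=np.array([x,yy,z])-s['tcp_pos'];print("delta",(M.T@d*1e3).round(1),"turn",np.radians(y-a).round(4))
E
python3 go.py .5182 .0117 .1442 -1.5
```

```text
t 19.6 tcp [ 0.5305 -0.1129  0.1459] yaw 26.38 F [ 0.5 -0.5 -1.4] T [ 0.03 -0.01 -0.02] w 0.215 | tub x,y mm -124.2 -15.8 wheel z 81.8
delta [117.1  44.4   2. ] turn 0.4867
```

>>> play_rows([
  [[0,20,8,0,0.1],[0,50,19,0,0.22],[0,80,30,0,0.35],[0,105,40,0,0.45],[0,115,44,0,0.487],[0,117,44.5,0,0.487],[0,117,44.5,0,0.487],[0,117,44.5,0,0.487]],
])

```text
clock: 20.4
tcp_pos: [0.5186, 0.0109, 0.1466]
orientation: [0.716, 0.698, 0.002, 0.001]
force: [-0.1, -0.1, -1.3]
width: 0.215
```

```bash
python3 go.py .5182 .0117 .1442 -1.5; python3 - <<'E'
from look import *
for n in("scene","side","wrist"):
    s,p,im,W=snap(n,"l7"+n); rect(W,(.5182,.0117),.1,.112,.13,n+" lidplate"); rect(W,(.5182,.0117),.085,.028,.05,n+" tub")
    F=W.reshape(-1,3);F=F[np.isfinite(F).all(1)]
    P=F[(np.hypot(F[:,0]-.5182,F[:,1]-.0117)<.05)&(F[:,2]>.112)&(F[:,2]<.131)]
    if len(P)>50: print(np.linalg.lstsq(np.c_[P[:,:2],np.ones(len(P))],P[:,2],rcond=None)[0].round(4),np.median(P[:,2]))
E
```

```text
t 20.4 tcp [0.5186 0.0109 0.1466] yaw -1.51 F [-0.1 -0.1 -1.3] T [-0.05  0.02  0.01] w 0.215 | tub x,y mm -0.7 -0.7 wheel z 82.5
delta [ 0.8 -0.4  2.4] turn -0.0001
scene lidplate 1648 c 0.52 0.0134 size 0.164 0.1152 ang 89.2 z [0.1162 0.1276 0.1293]
scene tub 1438 c 0.5191 0.0136 size 0.152 0.1033 ang 87.9 z [0.0307 0.0334 0.0355]
[0.0054 0.0034 0.1251] 0.12806915896821713
side lidplate 1506 c 0.5168 0.0116 size 0.1645 0.1126 ang 88.7 z [0.1162 0.1274 0.1293]
side tub 1191 c 0.5177 0.0128 size 0.1542 0.104 ang 88.5 z [0.0306 0.0336 0.0362]
[0.0039 0.003  0.1259] 0.12790126222172038
wrist lidplate 52267 c 0.5189 0.0147 size 0.153 0.1115 ang 88.4 z [0.126  0.1271 0.1282]Traceback (most recent call last):
  File "<stdin>", line 3, in <module>
  File "look.py", line 12, in rect
    (a,b),(w,h),t=cv2.minAreaRect(P[:,:2].astype(np.float32)); print(name,len(P),"c",round(a,4),round(b,4),"size",round(w,4),round(h,4),"ang",round(t,1),"z",np.percentile(P[:,2],[5,50,95]).round(4))
                                                                                                                                                             ~~~~~~~~~~~~~^^^^^^^^^^^^^^^^^^
    return _quantile_unchecked(
        a, q, axis, out, overwrite_input, method, keepdims, weights)
    return _ureduce(a,
                    func=_quantile_ureduce_func,
    ...<5 lines>...
                    overwrite_input=overwrite_input,
                    method=method)
    r = func(a, **kwargs)
    result = _quantile(arr,
                       quantiles=q,
    ...<2 lines>...
                       out=out,
                       weights=wgt)
    slices_having_nans = np.isnan(arr[-1, ...])
                                  ~~~^^^^^^^^^
IndexError: index -1 is out of bounds for axis 0 with size 0
```

View pics/l7side.png

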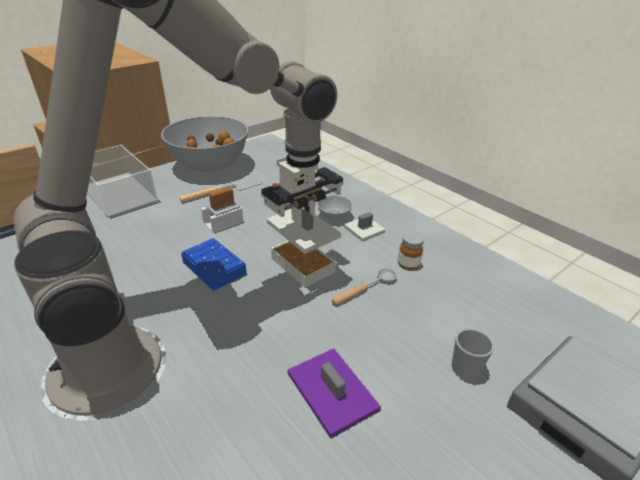

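View pics/l7wrist.png

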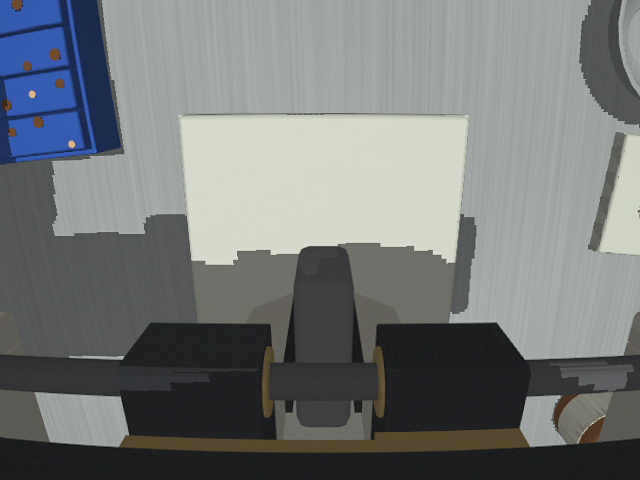

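The lid hangs level (slope under 0.5%). Compared with the tub, it is within 1 mm in all views. I'll lower it to just above the rim.

>>> play_rows([
  [[0,0.8,-0.4,15,0],[0,0.8,-0.4,35,0],[0,0.8,-0.4,55,0],[0,0.8,-0.4,67,0],[0,0.8,-0.4,72,0],[0,0.8,-0.4,72,0],[0,0.8,-0.4,72,0]],
])

```text
clock: 21.25
tcp_pos: [0.5189, 0.0117, 0.0749]
orientation: [0.717, 0.697, 0.003, 0.001]
force: [0.2, 0.5, -2.1]
width: 0.215
```

```bash
python3 go.py .5182 .0117 .0592 -1.5
```

```text
t 21.25 tcp [0.5189 0.0117 0.0749] yaw -1.57 F [ 0.2  0.5 -2.1] T [ 0.04 -0.01 -0.01] w 0.215 | tub x,y mm 0.1 -1.0 wheel z 10.8
delta [-0.1 -0.7 15.7] turn -0.0012
```

>>> play_rows([
  [[0,0,-0.8,2,0],[0,0,-0.8,5,0],[0,0,-0.8,8,0],[0,0,-0.8,10,0],[0,0,-0.8,12,0],[0,0,-0.8,13.5,0],[0,0,-0.8,13.5,0]],
])

```text
clock: 21.95
tcp_pos: [0.518, 0.0118, 0.0611]
orientation: [0.717, 0.697, 0.002, 0.001]
force: [-0.1, 0.1, -1.9]
width: 0.214
```

```bash
python3 go.py .5182 .0117 .0592 -1.5
```

```text
t 21.95 tcp [0.518  0.0118 0.0611] yaw -1.57 F [-0.1  0.1 -1.9] T [-0.02 -0.02  0.01] w 0.214 | tub x,y mm 0.2 -0.1 wheel z -3.0
delta [-0.1  0.2  1.9] turn -0.0012
```

No contact force, so the skirt is going over the rim freely. I'll seat it the last 2 mm.

>>> play_rows([
  [[0,0,0,1,0],[0,0,0,2,0],[0,0,0,3,0],[0,0,0,3,0]],
])

```text
clock: 22.35
tcp_pos: [0.5182, 0.0118, 0.0591]
orientation: [0.717, 0.697, 0.003, 0.001]
force: [-1.7, 0.7, 8.6]
width: 0.214
```

```bash
python3 go.py .5182 .0117 .0592 -1.5; python3 - <<'E'
from look import *
for n in("scene","side","wrist"):
    s,p,im,W=snap(n,"l8"+n)
    F=W.reshape(-1,3);F=F[np.isfinite(F).all(1)]
    P=F[(abs(F[:,0]-.5182)<.05)&(abs(F[:,1]-.0117)<.075)&(F[:,2]>.032)&(F[:,2]<.046)]
    print(n,np.linalg.lstsq(np.c_[P[:,:2],np.ones(len(P))],P[:,2],rcond=None)[0].round(4),np.median(P[:,2]).round(4),len(P))
    rect(W,(.5182,.0117),.1,.034,.046,n+" lid")
E
```

```text
t 22.35 tcp [0.5182 0.0118 0.0591] yaw -1.55 F [-1.7  0.7  8.6] T [-0.11  0.78 -0.03] w 0.214 | tub x,y mm 0.2 -0.3 wheel z -5.0
delta [-0.1 -0.  -0.1] turn -0.0009
scene [0.0007 0.0005 0.0402] 0.0405 1025
scene lid 1431 c 0.5197 0.0142 size 0.1636 0.1132 ang 87.9 z [0.0366 0.0403 0.0422]
side [0.0016 0.002  0.0398] 0.0407 942
side lid 1247 c 0.5172 0.0121 size 0.1645 0.1134 ang 88.5 z [0.0367 0.0404 0.0428]
wrist [-0.0005  0.0004  0.04  ] 0.0398 43304
wrist lid 52043 c 0.5186 0.0158 size 0.1527 0.1115 ang 88.3 z [0.0387 0.0397 0.0408]
```

The lid is fully seated: top plate at 40.0 mm, level, with an 8.6 N reaction. I'll release and retreat.

>>> play_rows([
  [[0,0,0,0.4,0],[0,0,0,0.2,0],[0.6,0,0,0,0],[0.6,0,0,0,0],[0.6,0,0,0,0],[0.6,0,0,0,0],[0.6,0,0,0,0],[0.6,0,0,-20,0],[0.6,0,0,-55,0],[0.8,0,0,-100,0],[1,0,0,-140,0],[1,0,0,-170,0]],
])

```text
clock: 23.7
tcp_pos: [0.5177, 0.0115, 0.2319]
orientation: [0.717, 0.697, 0.003, 0.002]
force: [0.9, 0.6, -0.4]
width: 0.812
```

```bash
python3 - <<'E'
from look import *
import st
for n in("scene","side","wrist"):
    s,p,im,W=snap(n,"e9"+n)
    F=W.reshape(-1,3);F=F[np.isfinite(F).all(1)]
    P=F[(abs(F[:,0]-.5182)<.05)&(abs(F[:,1]-.0117)<.075)&(F[:,2]>.032)&(F[:,2]<.046)]
    print(n,np.linalg.lstsq(np.c_[P[:,:2],np.ones(len(P))],P[:,2],rcond=None)[0].round(4),np.median(P[:,2]).round(4),len(P))
    rect(W,(.5182,.0117),.1,.034,.046,n+" lid")
    if n!="wrist": rect(W,(.464,.322),.06,.09,.12,n+" roller")
E
```

```text
t 23.7 tcp [0.5177 0.0115 0.2319] yaw -1.55 F [ 0.9  0.6 -0.4] T [-0.03 -0.04 -0.06] w 0.812 | tub x,y mm -0.1 0.2 wheel z 167.8
scene [ 0.0011 -0.0017  0.04  ] 0.0405 1052
scene lid 1465 c 0.5196 0.0133 size 0.1639 0.1126 ang 88.6 z [0.0367 0.0403 0.0423]
scene roller 437 c 0.4681 0.3243 size 0.0245 0.0711 ang 86.2 z [0.0921 0.1043 0.1071]
side [-0.0002  0.0017  0.0408] 0.0406 1055
side lid 1426 c 0.5176 0.0125 size 0.1645 0.1135 ang 88.0 z [0.0367 0.0404 0.0429]
side roller 205 c 0.4632 0.3203 size 0.027 0.0696 ang 89.6 z [0.0912 0.1029 0.1079]
wrist [-0.0009 -0.0004  0.0402] 0.0397 19778
wrist lid 23659 c 0.5183 0.0117 size 0.1607 0.1115 ang 88.3 z [0.0385 0.0397 0.0409]
```

View pics/e9scene.png

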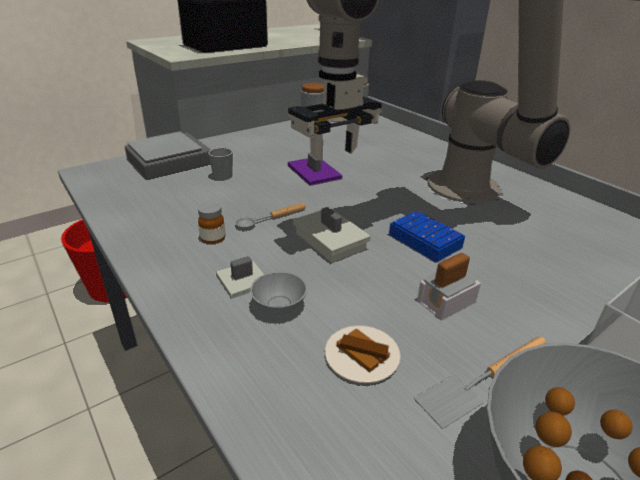

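View pics/e9side.png

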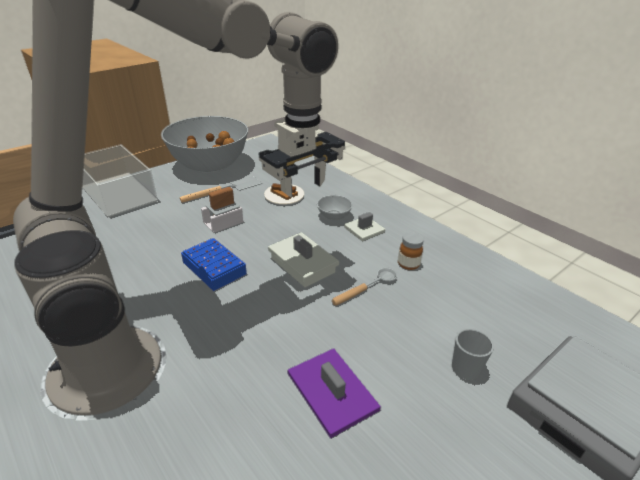

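The lid is closed on the tub at (335,237) in the scene view, and the roller is upright on its rest at (450,285). All the bystanders are in the same pixels as at the start. I'll let the arm settle and hand in.

>>> play_rows([
  [[1,0,0,0,0],[1,0,0,0,0],[1,0,0,0,0]],
])

```text
clock: 24.15
tcp_pos: [0.5178, 0.0114, 0.2299]
orientation: [0.717, 0.697, 0.003, 0.002]
force: [-0.5, 0.7, -0.2]
width: 0.999
```

```bash
python3 st.py; python3 -c "
from station import *
print(job_done())"
```

```text
t 24.15 tcp [0.5178 0.0114 0.2299] yaw -1.55 F [-0.5  0.7 -0.2] T [-0.   -0.01  0.07] w 0.999 | tub x,y mm -0.2 0.1 wheel z 165.8
the job is handed in; nothing more can be done
None
```

I rolled the slab end to end four times (the last two at about 14–23 N on the wrist), returned the roller to its rest, then seated the big lid, released it and handed in at 24.2 s. `job_done()` gave no verdict, so this rests on my own checks.

- **Bars:** after the last pass, both fixed cameras put all six tops at 33.3–33.8 mm, about 1.5 mm below the rim.
- **Roller:** it stands upright on its rest, with grip top (105 mm) and plate (56 mm) at the same heights as before I lifted it. It sits about 4 mm along the rest from centre, as it did at the start.
- **Lid:** its plate top was at 40 mm and level while still gripped. After release the wrist camera still had it level at 39.7 mm, centred on the tub within about 0.5 mm.
- **Other things:** bystanders and look-alikes appear unmoved in the final pictures, judged by eye. The final wrist force was about zero.
- **Disagreement:** the scene and side cameras differ from each other and from the wrist camera by 1–2 mm sideways (up to about 5 mm on the roller's sparse points). That is mostly calibration error; I used the wrist values.

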